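# Measure a sensor well with a depth rod

## Robot

A 6-joint arm with a two-finger parallel gripper is mounted at the origin on a cart in front of the work surface, level with it; the furniture and walls round the work are solid. World frame = base frame: x ahead of the robot, y to its left, z up, the work surface at z = 0. Lengths are in m, angles in rad, forces in N, time in s.
With the tool pointing down it reaches from about 0.325 to 0.775 m from the base axis. Payload 5.5 kg.
Tool frame: the origin (TCP) lies midway between the tips of the shut fingers; the grasp point (between the pads) lies 19 mm behind it; x points along the fingers, z is the direction in which the jaws open and shut, and the axes are right-handed (so a half turn about x gives the same grasp; the last joint's range is limited). The gripper opens to 85 mm and grips with 20 to 120 N. Pads are 22 mm wide; open, the fingers measure 114 mm over their backs; the gripper's body (76 mm by 85 mm) begins 54 mm behind the grasp point. The pads swing forward as they close: fully open they stand 13 mm farther back than shut.
Start: joints at [1.114, 0.091, 1.231, -0, 1.82, -0.057], TCP at [0.234, 0.553, 0.231] pointing down, gripper open.
Joint ranges: [-2.87, 2.87], [-0.86, 2.18], [0.17, 2.46], [-1.51, 4.65], [0.06, 2.69], [-2.65, 2.65]. Speed limits (rad/s): [2.57, 2.57, 3.01, 3.14, 3.14, 3.14].

## Interface

Orientations are given as a 3x3 rotation matrix whose columns are the frame's x, y, z axes.
In Python, from workcell import robot gives the robot as it stands. The module is installed in compiled form; this text tells all that it offers.
- The arm moves only by the tool carry_out, never from a script. Its argument "deltas" is a list of rows, each an object of numbers: "dx", "dy", "dz": the shift along the tool's x, y, z in cm; "wx", "wy", "wz": the turn, a rotation vector about the tool's x, y, z in rad; "fingers": the closure in counts, from 0 (fully open) to 255 (shut). In form: [{"dx": .., "dy": .., "dz": .., "wx": .., "wy": .., "wz": .., "fingers": ..}, ...]. A call has 1 to 5 rows; each row is the pose to reach, as a shift and turn from the pose measured when the call began, along the tool's axes at that moment; what a row does not reach only later rows make up. A row lasts 1/8 s, in which the tool goes at most 62.5 mm and 10.7 degrees, less where a joint would pass 70% of its speed; a pose out of reach is approached as far as the arm can. A call with a gripper value outside its range is refused whole. The fingers move at their own pace and stop on an object; the grip force is fixed at half the most. Time passes only in rows, so rows that repeat a pose let the fingers close. It gives the time, the measured TCP pose, the force and the opening at its end, in the units of the state.
- robot.observe(): the state, without advancing time (a new reading comes with each control period).
- robot.read_camera(name): name is "scene" or "top" or "wrist"; returns a dict with "color" (400x640x3 uint8, blue, green, red), "K" (3x3 intrinsics, pixels), "k1" (the pictures are not rectified: a ray, as slopes to the right and down, at radius r is drawn at 1 + k1 r^2 times it, then the intrinsics apply), "origin" and "orientation" of the camera in the world. Camera axes: x right, y up, looking along -z (the intrinsics and any distortion apply to the point x, -y, -z); pixel columns grow to the right and rows downward; lengths in m; the calibration is good to about 2 mm. A picture is of the moment at which its call begins. There is no depth.
- robot.finish_job(): hands the job in, once; it reports no verdict.
The state is a dict: "time_s": time; "joints": joint angles; "dq": joint speeds; "joint_torque": joint torques, N m; "position": TCP position; "ee_rot": TCP orientation; "force": force on the tool from outside, world axes, zero at the start; "torque": the same for the moment, N m; "grip_width": finger opening in m.
Only numpy, scipy, OpenCV 4.12 (cv2) and the standard library are available. Lean on these libraries where they do the work, as an engineer would, in place of code of your own. Each camera call takes 0.05 s, during which the arm holds its last target. There are 200 camera calls.

## Task

Draw the depth rod out of its blue storage sleeve and lay it down flat on the bench so that you can take it anew nearer its banded end, then slide its bare end into the well of the aluminium block until it is fully home against the bottom. Leave it there, let go, and record how much of it still sticks out by sliding the red cursor along the rule beside the well until it is level with the banded end of the rod. Do not shift the jar, the beaker or the slide rack.

Things in the scene. Friction and masses are not known exactly. Their poses are not given: they have to be found in the camera images.
- rod: Depth rod: straight octagonal steel bar, 190 mm long, 16 mm across flats (does not roll), about 0.2 kg. Origin in its middle, on its axis; x runs from the banded end to the bare end. 100 mm at the -x end carry 10 mm black and yellow bands, the rest is bare. It starts level in the sleeve, banded end inside, 77 to 86 mm of bare end sticking out, axis 51 mm above the bench
- rod_tip (a point): centre of the bare end face of the rod (+x end; an 11 mm round nose forms the last 8 mm)
- rod_tail (a point): centre of the banded end face of the rod
- sleeve: Storage sleeve, fixed: level blue square tube 32 mm wide outside, 24 mm inside, top 71 mm above the bench, on two legs and a dark foot 125 x 70 mm. Origin on the bench under its open mouth; +x points out of the mouth, the way the rod is drawn; the tube reaches 120 mm to -x and is closed there. The bench at x 0.55 to 0.74, y 0.02 to 0.08 m is always free
- sleeve_mouth (a point): centre of the sleeve's mouth, 55 mm above the bench, axes as the sleeve
- fixture: Measuring fixture, fixed: aluminium block 150 mm long, 70 mm wide, top 88 mm above the bench. Origin on the bench under the well's mouth in its front face; x points into the well. Grey base plate 8 mm thick, x -130 to 155 mm, y -125 to 40 mm. A rule with 10 mm black and yellow bands and the cursor's rail lie before the mouth's plane, parallel to the well, the rail at y = -100 mm
- well_mouth (a point): Centre of the well's mouth, axes as the fixture. The well is a level, blind, round hole of 22 mm diameter with a 4 mm chamfer, axis 55 mm above the bench. Its depth is unknown, 100 to 130 mm, so that 60 to 90 mm of the rod stay outside
- pad (a joint): spring pad (hidden) at the bottom of the well, gives way 5 mm under a very light push (0.3 N): 0 = free, 0.005 = the rod is fully home. The rod stays home by its own friction when let go
- cursor (a joint): cursor on the rule: its distance in m before the plane of the well's mouth, 0 to 0.125. It starts near the outer end (0.105 to 0.122), slides with about 1.5 N and stays where it is left
- cursor_index (a point): middle of the cursor's red grip tab, which is 12 mm thick along the rule, 30 mm wide across it, from 32 to 62 mm above the bench (this point at 46.5 mm). Its mid-plane is the index; axes as the fixture. A black saddle 34 x 36 mm under the tab has its top at 32 mm
- staining_jar: clear lidded jar with pink content, 55 mm across, 114 mm high, origin at the centre of its underside; bystander
- beaker: small beaker, 52 mm across, 65 mm high, origin at the centre of its underside; bystander
- slide_rack: steel slide rack with bail, 25 x 103 x 64 mm, origin at the centre of its underside; bystander
Things that resemble listed ones, but are neither listed nor needed, are in the scene too. What is shaped like the sleeve but turquoise is not meant.

How it is judged:
On the way, in this order (a step that is already met when the one before it is completed fails the run):
1. the rod is drawn fully out of the sleeve (x of rod_tail in the frame of sleeve_mouth above 0.002 m), for 0.1 s.
2. the rod lies flat on the bench (or the base plate), let go and at rest (height (world z) of each of rod_tip, rod_tail below 0.03 m and contact force between the fingers and rod below 0.05 N and linear speed of rod below 0.02 m/s), for 0.2 s.
3. the rod is fully home in the well, bare end first (value of joint pad above 0.0025 m and x of rod_tail in the frame of well_mouth between -0.11 and -0.04 m and angle between the x axis of rod and the x axis of fixture, either way round below 0.12 rad), for 0.2 s.
4. the cursor is level with the rod's banded end while the rod is home (all of step 3 and x of rod_tail in the frame of cursor_index between -0.004 and 0.004 m), for 0.2 s.
At the end, for the whole second after the job is handed in: The rod rests in the well bare end first, released, against the bottom (spring pad pressed more than half way, 2.5 of 5 mm), and the cursor's index stands within 4 mm of the rod's banded end, measured along the well (all of step 4 and linear speed of rod below 0.01 m/s); the robot touches nothing.
It fails at once if the staining jar is shifted by more than 30 mm (distance of staining_jar from where it was at the start of the episode above 0.03 m).
It fails at once if the beaker is shifted by more than 30 mm (distance of beaker from where it was at the start of the episode above 0.03 m).
It fails at once if the slide rack is shifted by more than 30 mm (distance of slide_rack from where it was at the start of the episode above 0.03 m).
It also fails if it takes over 70 s, if anything falls off the work surface, if the arm or the gripper's body presses on something with over 40 N, if the wrist force passes 120 N, or if a joint passes its speed limit or range.

## Working session

There is one attempt and no reset: what is moved stays moved. The work goes in short steps, Python scripts to look and compute and a tool call to move; the robot and the scene stay as the last step left them, time stands still between calls to the robot, and variables do not carry over. Pictures are saved under pics/ and viewed, about 8 in all and at most 12, crops included, and the job is handed in when it is done.

Besides the shell and the picture viewer there is one more tool, called after "Emit:" as a command line: name --argument value ..., lists and objects as JSON in quotes. carry_out: Moves the arm, as the interface text tells. Its arguments: {"type":"object","properties":{"deltas":{"type":"array"}},"required":["deltas"]}

```bash
mkdir -p pics; cat > h.py <<'E'
import numpy as np, cv2, sys
from workcell import robot
def cam(n,f=None):
    c=robot.read_camera(n)
    if f: cv2.imwrite('pics/'+f,c['color'])
    np.savez('cal_'+n+'.npz',K=c['K'],k1=c['k1'],o=c['origin'],R=c['orientation'],img=c['color'])
    return c
def load(n): return np.load('cal_'+n+'.npz')
def ray(c,u,v):
    p=cv2.undistortPoints(np.array([[[u,v]]],float),c['K'],np.array([float(c['k1']),0,0,0]))[0,0]
    return np.array(c['R'])@np.array([p[0],-p[1],-1.])
def atz(c,u,v,z):
    d=ray(c,u,v);o=np.array(c['o']);return o+d*(z-o[2])/d[2]
def proj(c,P):
    q=np.array(c['R']).T@(np.array(P)-np.array(c['o']));q=np.array([q[0],-q[1],-q[2]])
    return cv2.projectPoints(q[None],np.zeros(3),np.zeros(3),c['K'],np.array([float(c['k1']),0,0,0]))[0][0,0]
E
python3 - <<'E'
from h import *
for n in ('scene','top'):
    c=cam(n,n+'0.png');print(n,c['origin'],c['k1'],c['K'][0][0])
s=robot.observe();print(s['time_s'],s['position'],s['ee_rot'],s['grip_width'],s['force'])
E
```

```text
scene [-0.10783626 -0.44480701  0.90150561] 0.029192428709554265 421.27296471215124
top [ 0.49367245 -0.05780629  0.9568837 ] -0.09500352632740489 384.76190264872525
0.1 [0.23341071 0.55244948 0.23025266] [[-8.18720882e-04 -9.21152960e-01  3.89199891e-01]
 [-1.61473890e-03  3.89200731e-01  9.21151553e-01]
 [-9.99998361e-01  1.25709809e-04 -1.80606828e-03]] 0.08548641378450827 [-0.126384    0.44293158 -0.66976592]
```

View pics/scene0.png

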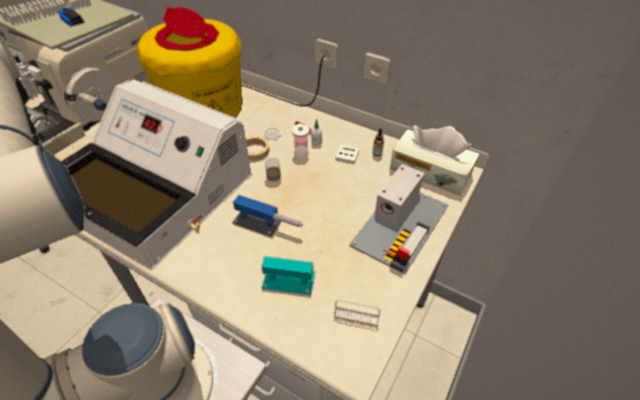

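View pics/top0.png

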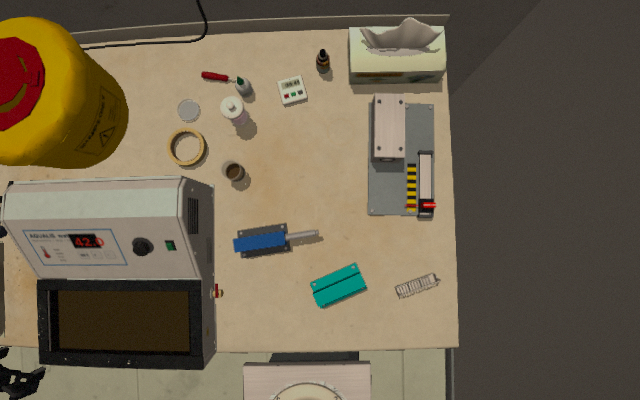

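The blue sleeve is at top (262,241), with the rod's tip at (318,234). A turquoise look-alike sits at (338,286); it is not the one meant, and it has no rod. The fixture is at (400,155), with the red cursor tab at (422,206). I'll confirm these in an enlarged crop.

```bash
python3 - <<'E'
from h import *
i=load('top')['img']
a=cv2.resize(i[215:265,225:325],None,fx=7,fy=7,interpolation=cv2.INTER_CUBIC)[:, :700]
b=cv2.resize(i[85:225,360:445],None,fx=4,fy=4,interpolation=cv2.INTER_CUBIC)
b=cv2.rotate(b,cv2.ROTATE_90_CLOCKWISE)
w=np.zeros((0,700,3),np.uint8)
bb=np.zeros((b.shape[0],700,3),np.uint8);bb[:,:b.shape[1]]=b[:,:700]
im=np.vstack([a,bb[:250]]) 
cv2.imwrite('pics/crop1.png',im[:600])
E
```

```text
(no output)
```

View pics/crop1.png

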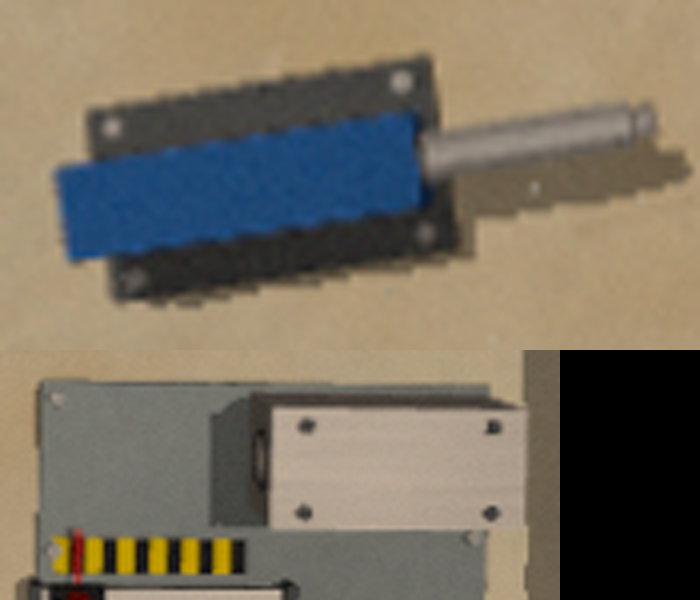

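```bash
python3 - <<'E'
from h import *
np.set_printoptions(precision=4,suppress=True)
c=load('top')
for n,u,v,z in [('sm1',284,231,.071),('sm2',285.3,244.6,.071),('sb1',233.1,239.3,.071),('sb2',235,252.4,.071),('tip',318.6,231.9,.051),('rodm',286.4,237.4,.051),
 ('bf1',374.5,156.75,.088),('bf2',404.5,156.75,.088),('bb1',374,93.25,.088),('bb2',404.5,93.25,.088),
 ('platecorner1',370,215,.008),('platecorner2',434,215,.008),('cursor',428,206,.062),('jar',232,108,.1),('beaker',233,168,.065),('rackL',397,291,.05),('rackR',438,278,.05)]:
    print(n,atz(c,u,v,z))
E
```

```text
sm1 [0.4833 0.0396 0.071 ]
sm2 [0.4521 0.0372 0.071 ]
sb1 [0.4668 0.1584 0.071 ]
sb2 [0.4365 0.1544 0.071 ]
tip [ 0.4791 -0.0396  0.051 ]
rodm [0.4679 0.0364 0.051 ]
bf1 [ 0.6472 -0.1721  0.088 ]
bf2 [ 0.6456 -0.2408  0.088 ]
bb1 [ 0.7966 -0.1768  0.088 ]
bb2 [ 0.7951 -0.2479  0.088 ]
platecorner1 [ 0.5167 -0.1664  0.008 ]
platecorner2 [ 0.5124 -0.3252  0.008 ]
cursor [ 0.5328 -0.2967  0.062 ]
jar [0.7682 0.1517 0.1   ]
beaker [0.634  0.1583 0.065 ]
rackL [ 0.3361 -0.2196  0.05  ]
rackR [ 0.3633 -0.3175  0.05  ]
```

The crop confirms it. The blue sleeve has its mouth at crop (418,160), a bare grey rod sticks out to crop (655,118), and the fixture shows its rule and red cursor. Next I'll check how tall the bath cabinet is, since it lies on the way, and write the move helper.

```bash
cat >> h.py <<'E'
from scipy.spatial.transform import Rotation as Ro
def Rd(yaw): # tool down, tool z at world yaw
    z=np.array([np.cos(yaw),np.sin(yaw),0]);x=np.array([0,0,-1.]);return np.c_[x,np.cross(z,x),z]
def go(*tg):
    s=robot.observe();R=np.array(s['ee_rot']);p=np.array(s['position'])
    print('t',round(s['time_s'],2),'p',p.round(4),'zyaw',round(np.arctan2(R[1,2],R[0,2]),4),'w',round(s['grip_width'],4),'F',np.round(s['force'],1),'q',np.round(s['joints'],2))
    for q,yaw in tg:
        d=R.T@(np.array(q)-p)*100;r=Ro.from_matrix(R.T@Rd(yaw)).as_rotvec()
        print(q,'d',d.round(2),'w',r.round(3))
E
python3 - <<'E'
from h import *
a,b=load('scene'),load('top')
for s,t in [((243,122),(182,178)),((249,172),(213,280))]:
    A=np.c_[ray(a,*s),-ray(b,*t)];x=np.linalg.lstsq(A,b['o']-a['o'],rcond=None)[0];print(a['o']+x[0]*A[:,0],b['o']-x[1]*A[:,1])
go(([.25,.32,.33],.8),([.42,.05,.30],.136),([.473,0,.15],.136))
E
```

```text
[0.59850127 0.22197995 0.20568466] [0.59483705 0.22756387 0.20731599]
[0.43672646 0.0752957  0.21864876] [0.39752694 0.15437588 0.24762002]
t 0.1 p [0.2334 0.5524 0.2303] zyaw 1.171 w 0.0855 F [-0.1  0.4 -0.7] q [ 1.11  0.09  1.23  0.    1.82 -0.06]
[0.25, 0.32, 0.33] d [ -9.94 -10.57 -20.78] w [ 0.371 -0.002  0.   ]
[0.42, 0.05, 0.3] d [ -6.91 -36.74 -39.03] w [ 1.035e+00 -2.000e-03  1.000e-03]
[0.473, 0, 0.15] d [  8.09 -43.57 -41.55] w [ 1.035e+00 -2.000e-03  1.000e-03]
```

Emit:
carry_out --deltas '[{"dx":-6,"dy":-2,"dz":-4,"wx":0.1},{"dx":-10,"dy":-5,"dz":-9,"wx":0.2},{"dx":-10,"dy":-8,"dz":-15,"wx":0.3},{"dx":-10,"dy":-10.6,"dz":-20.8,"wx":0.37},{"dx":-10,"dy":-14,"dz":-24,"wx":0.5}]'

```text
$.deltas[0]: bad value
```

```bash
python3 - <<'E'
from h import *
go(([.42,.05,.30],.136),([.473,0,.2],.136))
E
```

```text
t 0.1 p [0.2334 0.5524 0.2303] zyaw 1.171 w 0.0855 F [-0.1  0.4 -0.7] q [ 1.11  0.09  1.23  0.    1.82 -0.06]
[0.42, 0.05, 0.3] d [ -6.91 -36.74 -39.03] w [ 1.035e+00 -2.000e-03  1.000e-03]
[0.473, 0, 0.2] d [  3.09 -43.57 -41.56] w [ 1.035e+00 -2.000e-03  1.000e-03]
```

All fields are needed in each row.

Emit:
carry_out --deltas '[{"dx":-6,"dy":-2,"dz":-4,"wx":0.1,"wy":0,"wz":0,"fingers":0},{"dx":-10,"dy":-5,"dz":-9,"wx":0.2,"wy":0,"wz":0,"fingers":0},{"dx":-10,"dy":-8,"dz":-15,"wx":0.3,"wy":0,"wz":0,"fingers":0},{"dx":-10,"dy":-10.6,"dz":-20.8,"wx":0.37,"wy":0,"wz":0,"fingers":0},{"dx":-10,"dy":-14,"dz":-24,"wx":0.5,"wy":0,"wz":0,"fingers":0}]'

```text
time_s: 0.72
position: [0.2671, 0.2799, 0.3308]
ee_rot: [[0.0, -0.62, 0.784], [-0.001, 0.784, 0.62], [-1.0, -0.001, -0.001]]
force: [2.0, -0.4, 0.9]
grip_width: 0.0856
```

```bash
python3 - <<'E'
from h import *
go(([.42,.05,.30],.136),([.473,0,.2],.136))
E
```

```text
t 0.72 p [0.2671 0.2799 0.3308] zyaw 0.6691 w 0.0856 F [ 2.  -0.4  0.9] q [ 0.72 -0.42  1.51 -0.    2.06  0.05]
[0.42, 0.05, 0.3] d [  3.11 -27.52  -2.26] w [ 0.533 -0.     0.001]
[0.473, 0, 0.2] d [ 13.12 -34.72  -1.2 ] w [ 0.533 -0.     0.001]
```

Emit:
carry_out --deltas '[{"dx":0,"dy":-6,"dz":-0.5,"wx":0.13,"wy":0,"wz":0,"fingers":0},{"dx":0,"dy":-12,"dz":-1,"wx":0.26,"wy":0,"wz":0,"fingers":0},{"dx":1,"dy":-18,"dz":-1.5,"wx":0.4,"wy":0,"wz":0,"fingers":0},{"dx":3,"dy":-24,"dz":-2,"wx":0.53,"wy":0,"wz":0,"fingers":0},{"dx":7,"dy":-29,"dz":-2,"wx":0.53,"wy":0,"wz":0,"fingers":0}]'

```text
time_s: 1.35
position: [0.4313, 0.0393, 0.2631]
ee_rot: [[0.003, -0.136, 0.991], [-0.001, 0.991, 0.136], [-1.0, -0.001, 0.003]]
force: [0.8, 0.4, 0.6]
grip_width: 0.0852
```

```bash
python3 - <<'E'
from h import *
go(([.473,0,.2],.136))
E
```

```text
t 1.35 p [0.4313 0.0393 0.2631] zyaw 0.1361 w 0.0852 F [0.8 0.4 0.6] q [ 0.01 -0.35  1.58 -0.    1.91 -0.12]
[0.473, 0, 0.2] d [ 6.33 -4.45  3.57] w [0.    0.003 0.001]
```

Emit:
carry_out --deltas '[{"dx":4,"dy":-3,"dz":2.5,"wx":0,"wy":0,"wz":0,"fingers":0},{"dx":7,"dy":-4.4,"dz":3.6,"wx":0,"wy":0,"wz":0,"fingers":0},{"dx":7,"dy":-4.4,"dz":3.6,"wx":0,"wy":0,"wz":0,"fingers":0}]'

```text
time_s: 1.72
position: [0.472, -0.0002, 0.1898]
ee_rot: [[-0.004, -0.134, 0.991], [-0.0, 0.991, 0.134], [-1.0, 0.0, -0.004]]
force: [-0.5, -0.3, 0.5]
grip_width: 0.0854
```

```bash
python3 - <<'E'
from h import *
go(([.473,0,.045],.136)); c=cam('wrist','w1.png'); print(c['origin'],np.round(c['orientation'],2),c['K'][0][0])
E
```

```text
t 1.73 p [ 4.720e-01 -2.000e-04  1.898e-01] zyaw 0.1342 w 0.0854 F [-0.5 -0.3  0.5] q [-0.07 -0.26  1.63 -0.    1.77 -0.21]
[0.473, 0, 0.045] d [1.448e+01 1.000e-02 1.500e-01] w [-0.002 -0.004 -0.   ]
[0.46294414 0.06837603 0.33203318] [[ 0.99 -0.13 -0.03]
 [ 0.13  0.95  0.27]
 [-0.   -0.28  0.96]] 305.18003500697296
```

View pics/w1.png

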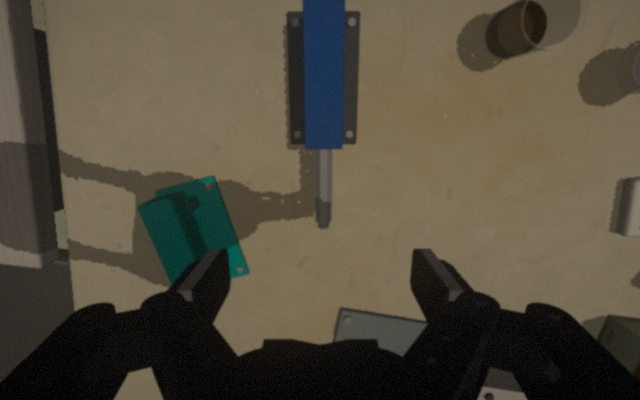

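Wrist view: the rod runs from the mouth at (324,150) to the nose end at (323,227), between the fingers.

```bash
python3 - <<'E'
from h import *
c=load('wrist')
for u,v in ((324.5,152),(324,170),(323,200),(323,227)): print(atz(c,u,v,.051))
for u,v in ((306,149),(343,149)): print(atz(c,u,v,.071))
print(proj(c,[.4725,-.0002,.032]))
E
```

```text
[0.47084665 0.03355701 0.051     ]
[0.47270219 0.01693689 0.051     ]
[ 0.47577602 -0.01203614  0.051     ]
[ 0.4795713  -0.03942366  0.051     ]
[0.45435368 0.03642724 0.071     ]
[0.4855041  0.04067046 0.071     ]
[321.27967063 183.15092008]
```

Emit:
carry_out --deltas '[{"dx":5,"dy":0,"dz":0.25,"wx":0,"wy":0,"wz":0,"fingers":0},{"dx":10,"dy":0,"dz":0.25,"wx":0,"wy":0,"wz":0,"fingers":0},{"dx":14.5,"dy":0,"dz":0.25,"wx":0,"wy":0,"wz":0,"fingers":0},{"dx":14.5,"dy":0,"dz":0.25,"wx":0,"wy":0,"wz":0,"fingers":120},{"dx":14.5,"dy":0,"dz":0.25,"wx":0,"wy":0,"wz":0,"fingers":255}]'

```text
time_s: 2.4
position: [0.4765, 0.0012, 0.0508]
ee_rot: [[0.005, -0.136, 0.991], [-0.001, 0.991, 0.136], [-1.0, -0.001, 0.005]]
force: [1.1, 0.5, 0.7]
grip_width: 0.0518
```

Emit:
carry_out --deltas '[{"dx":0,"dy":0,"dz":0,"wx":0,"wy":0,"wz":0,"fingers":255},{"dx":0,"dy":0,"dz":0,"wx":0,"wy":0,"wz":0,"fingers":255},{"dx":0,"dy":0,"dz":0,"wx":0,"wy":0,"wz":0,"fingers":255},{"dx":0,"dy":0,"dz":0,"wx":0,"wy":0,"wz":0,"fingers":255}]'

```text
time_s: 2.9
position: [0.4792, 0.0009, 0.0557]
ee_rot: [[0.013, -0.135, 0.991], [-0.001, 0.991, 0.136], [-1.0, -0.003, 0.012]]
force: [-1.5, -1.0, 16.5]
grip_width: 0.0
```

```bash
python3 - <<'E'
from h import *
go(([.4935,-.135,.046],.136))
E
```

```text
t 2.9 p [0.4792 0.0009 0.0557] zyaw 0.136 w 0.0 F [-1.5 -1.  16.5] q [-0.07 -0.21  1.84 -0.    1.51 -0.2 ]
[0.4935, -0.135, 0.046] d [  1.01 -13.65  -0.44] w [-0.     0.012  0.003]
```

The move had not settled, so the fingers shut above the rod. I'll open, back off and check.

Emit:
carry_out --deltas '[{"dx":-1,"dy":0,"dz":0,"wx":0,"wy":0,"wz":0,"fingers":0},{"dx":-4,"dy":0,"dz":-0.5,"wx":0,"wy":0,"wz":0,"fingers":0},{"dx":-4,"dy":0,"dz":-0.5,"wx":0,"wy":0,"wz":0,"fingers":0},{"dx":-4,"dy":0,"dz":-0.5,"wx":0,"wy":0,"wz":0,"fingers":0},{"dx":-4,"dy":0,"dz":-0.5,"wx":0,"wy":0,"wz":0,"fingers":0}]'

```text
time_s: 3.52
position: [0.4732, 0.0003, 0.0945]
ee_rot: [[0.011, -0.135, 0.991], [-0.001, 0.991, 0.135], [-1.0, -0.003, 0.01]]
force: [-0.7, 0.5, 0.4]
grip_width: 0.0853
```

```bash
python3 - <<'E'
from h import *
go(([.4745,-.001,.042],.136)); c=cam('wrist','w2.png')
cv2.imwrite('pics/w2c.png',cv2.resize(c['color'][0:300,150:500],None,fx=2,fy=2))
E
```

```text
t 3.52 p [4.732e-01 3.000e-04 9.450e-02] zyaw 0.1359 w 0.0853 F [-0.7  0.5  0.4] q [-0.07 -0.25  1.8  -0.    1.58 -0.21]
[0.4745, -0.001, 0.042] d [ 5.25 -0.13  0.05] w [-0.     0.01   0.003]
```

View pics/w2c.png

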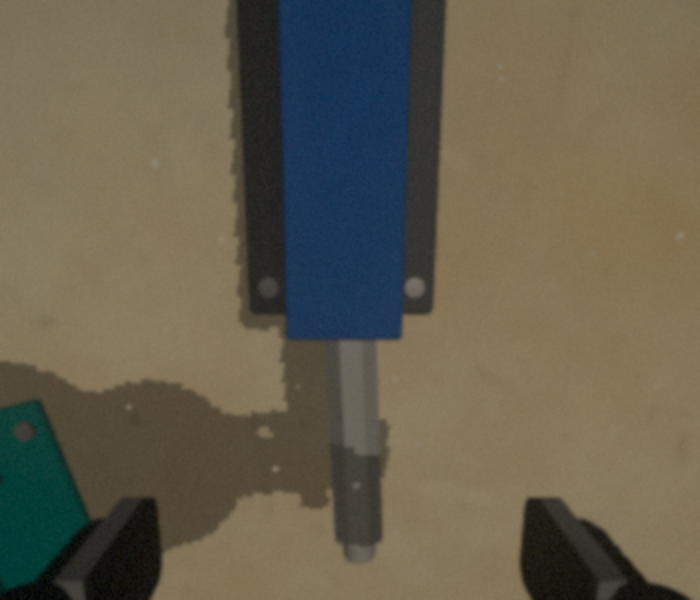

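The rod is still in place, from crop (353,340) to (358,560), and centred between the fingers.

```bash
python3 - <<'E'
from h import *
c=load('wrist')
for u,v in ((353,345),(355,450),(358,535),(358,560)): print(atz(c,150+u/2,v/2,.051))
E
```

```text
[0.47289774 0.03353184 0.051     ]
[ 0.47845884 -0.00062481  0.051     ]
[ 0.48385651 -0.03087273  0.051     ]
[ 0.4852333  -0.04030895  0.051     ]
```

Emit:
carry_out --deltas '[{"dx":3,"dy":0,"dz":0.2,"wx":0,"wy":0,"wz":0,"fingers":0},{"dx":5.3,"dy":0,"dz":0.2,"wx":0,"wy":-0.01,"wz":0,"fingers":0},{"dx":5.3,"dy":0,"dz":0.2,"wx":0,"wy":-0.01,"wz":0,"fingers":0},{"dx":5.3,"dy":0,"dz":0.2,"wx":0,"wy":-0.01,"wz":0,"fingers":0},{"dx":5.3,"dy":0,"dz":0.2,"wx":0,"wy":-0.01,"wz":0,"fingers":0}]'

```text
time_s: 4.2
position: [0.4766, 0.0004, 0.0429]
ee_rot: [[0.023, -0.135, 0.991], [0.0, 0.991, 0.135], [-1.0, -0.003, 0.022]]
force: [0.9, -0.3, 0.5]
grip_width: 0.0853
```

Emit:
carry_out --deltas '[{"dx":0,"dy":0,"dz":0.1,"wx":-0.015,"wy":0.022,"wz":0,"fingers":130},{"dx":0,"dy":0,"dz":0.1,"wx":-0.015,"wy":0.022,"wz":0,"fingers":255},{"dx":0,"dy":0,"dz":0.1,"wx":-0.015,"wy":0.022,"wz":0,"fingers":255},{"dx":0,"dy":0,"dz":0.1,"wx":-0.015,"wy":0.022,"wz":0,"fingers":255},{"dx":0,"dy":0,"dz":0.1,"wx":-0.015,"wy":0.022,"wz":0,"fingers":255}]'

```text
time_s: 4.82
position: [0.4776, 0.0007, 0.043]
ee_rot: [[0.001, -0.15, 0.989], [-0.003, 0.989, 0.15], [-1.0, -0.003, 0.001]]
force: [0.5, 0.3, 1.1]
grip_width: 0.0136
```

```bash
python3 - <<'E'
from h import *
go(([.4955,-.135,.045],.136))
E
```

```text
t 4.83 p [0.4776 0.0007 0.043 ] zyaw 0.1509 w 0.0136 F [0.5 0.3 1.1] q [-0.07 -0.2   1.84 -0.    1.49 -0.22]
[0.4955, -0.135, 0.045] d [ -0.15 -13.68  -0.27] w [0.015 0.001 0.003]
```

Emit:
carry_out --deltas '[{"dx":0,"dy":0,"dz":0,"wx":0,"wy":0,"wz":0,"fingers":255},{"dx":-0.1,"dy":0,"dz":0,"wx":0,"wy":0,"wz":0,"fingers":255}]'

```text
time_s: 5.08
position: [0.4774, 0.0006, 0.0437]
ee_rot: [[0.001, -0.15, 0.989], [-0.003, 0.989, 0.15], [-1.0, -0.003, 0.0]]
force: [1.1, 0.1, -1.6]
grip_width: 0.0141
```

Emit:
carry_out --deltas '[{"dx":0,"dy":-2.5,"dz":0,"wx":0,"wy":0,"wz":0,"fingers":255},{"dx":0,"dy":-5.5,"dz":-0.1,"wx":0.005,"wy":0,"wz":0,"fingers":255},{"dx":0,"dy":-9,"dz":-0.2,"wx":0.01,"wy":0,"wz":0,"fingers":255},{"dx":0,"dy":-12,"dz":-0.25,"wx":0.015,"wy":0,"wz":0,"fingers":255},{"dx":0,"dy":-14.5,"dz":-0.3,"wx":0.015,"wy":0,"wz":0,"fingers":255}]'

```text
time_s: 5.7
position: [0.4958, -0.1443, 0.0435]
ee_rot: [[-0.001, -0.135, 0.991], [-0.003, 0.991, 0.135], [-1.0, -0.003, -0.001]]
force: [0.1, -0.4, -1.7]
grip_width: 0.014
```

Emit:
carry_out --deltas '[{"dx":0,"dy":-0.5,"dz":0,"wx":0,"wy":0,"wz":0,"fingers":255},{"dx":0,"dy":-0.5,"dz":0,"wx":0,"wy":0,"wz":0,"fingers":255}]'

```text
time_s: 5.95
position: [0.4961, -0.1491, 0.043]
ee_rot: [[-0.002, -0.134, 0.991], [-0.002, 0.991, 0.134], [-1.0, -0.002, -0.002]]
force: [-0.5, -0.2, -2.1]
grip_width: 0.0142
```

```bash
python3 - <<'E'
from h import *
go(([.50,-.14,.15],.3),([.69,.03,.15],1.571))
a=cam('wrist')['color'];b=cam('scene')['color']
cv2.imwrite('pics/w3.png',np.vstack([cv2.resize(a[:300,100:540],(660,450))[:280],cv2.resize(b[170:310,190:410],None,fx=3,fy=3)[100:]])[:600])
E
```

```text
t 5.95 p [ 0.4961 -0.1491  0.043 ] zyaw 0.1347 w 0.0142 F [-0.5 -0.2 -2.1] q [-0.36 -0.08  1.74 -0.    1.49 -0.49]
[0.5, -0.14, 0.15] d [-10.71   0.82   0.49] w [-0.165 -0.002  0.002]
[0.69, 0.03, 0.15] d [-10.78  15.12  21.6 ] w [-1.436 -0.003  0.   ]
```

View pics/w3.png

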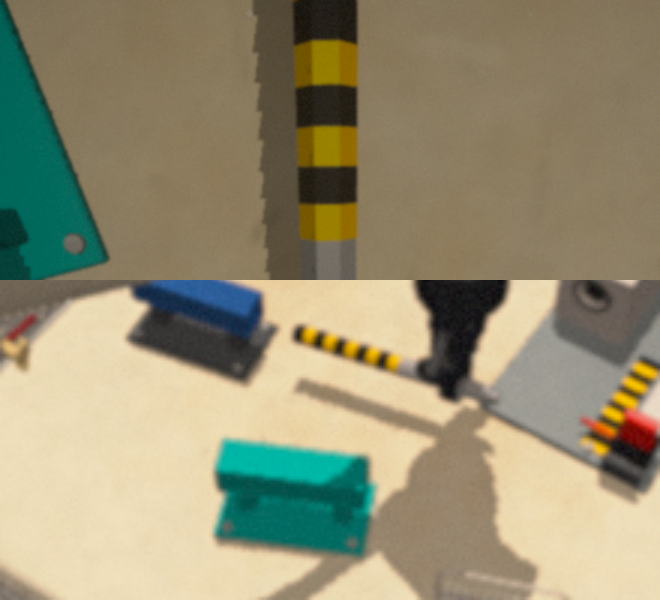

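The rod is fully drawn: its tail is at lower crop (300,333), clear of the sleeve, and it is held level. Next: lift, swing and carry.

Emit:
carry_out --deltas '[{"dx":-4,"dy":0,"dz":0,"wx":0,"wy":0,"wz":0,"fingers":255},{"dx":-8,"dy":0,"dz":1,"wx":-0.15,"wy":0,"wz":0,"fingers":255},{"dx":-10,"dy":2,"dz":4,"wx":-0.32,"wy":0,"wz":0,"fingers":255},{"dx":-10.7,"dy":5,"dz":8,"wx":-0.5,"wy":0,"wz":0,"fingers":255},{"dx":-10.7,"dy":8,"dz":12,"wx":-0.68,"wy":0,"wz":0,"fingers":255}]'

```text
time_s: 6.68
position: [0.6058, -0.0507, 0.1514]
ee_rot: [[0.001, -0.733, 0.68], [-0.003, 0.68, 0.733], [-1.0, -0.003, -0.001]]
force: [0.1, -1.1, -2.6]
grip_width: 0.0142
```

```bash
python3 - <<'E'
from h import *
go(([.69,.03,.15],1.571),([.69,.03,.06],1.571))
E
```

```text
t 6.67 p [ 0.6058 -0.0507  0.1514] zyaw 0.8225 w 0.0142 F [ 0.1 -1.1 -2.6] q [-0.14  0.11  1.35 -0.    1.68 -0.96]
[0.69, 0.03, 0.15] d [ 0.13 -0.68 11.65] w [-0.748 -0.002  0.002]
[0.69, 0.03, 0.06] d [ 9.13 -0.66 11.66] w [-0.748 -0.002  0.002]
```

Emit:
carry_out --deltas '[{"dx":0,"dy":0,"dz":3,"wx":-0.17,"wy":0,"wz":0,"fingers":255},{"dx":0,"dy":0,"dz":6,"wx":-0.34,"wy":0,"wz":0,"fingers":255},{"dx":0.1,"dy":-0.3,"dz":9,"wx":-0.51,"wy":0,"wz":0,"fingers":255},{"dx":3,"dy":-0.7,"dz":11.7,"wx":-0.67,"wy":0,"wz":0,"fingers":255},{"dx":6,"dy":-0.7,"dz":11.7,"wx":-0.75,"wy":0,"wz":0,"fingers":255}]'

```text
time_s: 7.3
position: [0.6915, 0.0331, 0.0904]
ee_rot: [[0.002, -1.0, -0.008], [-0.002, -0.008, 1.0], [-1.0, -0.002, -0.002]]
force: [0.1, -0.5, -3.1]
grip_width: 0.0139
```

Emit:
carry_out --deltas '[{"dx":1,"dy":0,"dz":0,"wx":0,"wy":0,"wz":0,"fingers":255},{"dx":2,"dy":0,"dz":0,"wx":0,"wy":0,"wz":0,"fingers":255},{"dx":3,"dy":0,"dz":0,"wx":0,"wy":0,"wz":0,"fingers":255}]'

```text
time_s: 7.68
position: [0.6921, 0.0331, 0.0616]
ee_rot: [[0.005, -1.0, -0.008], [-0.002, -0.008, 1.0], [-1.0, -0.005, -0.002]]
force: [-0.1, -0.7, -2.4]
grip_width: 0.014
```

```bash
python3 - <<'E'
from h import *
go(([.69,.03,.003],1.571))
a=cam('wrist')['color'];b=cam('scene')['color']
cv2.imwrite('pics/w4.png',np.vstack([cv2.resize(a[:300,100:540],(660,450))[:250],cv2.resize(b[170:290,220:440],None,fx=3,fy=3)[:350]])[:600])
E
```

```text
t 7.67 p [0.6921 0.0331 0.0616] zyaw 1.5783 w 0.014 F [-0.1 -0.7 -2.4] q [-0.    0.37  1.22 -0.    1.56 -1.58]
[0.69, 0.03, 0.003] d [ 5.86  0.24 -0.29] w [ 0.007 -0.002  0.005]
```

View pics/w4.png

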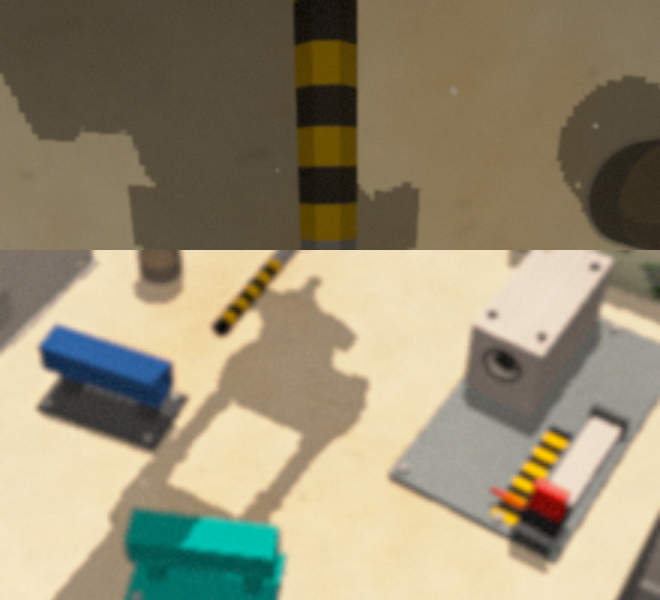

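The tail is at lower crop (222,326) on free bench, well clear of the beaker. Lowering.

Emit:
carry_out --deltas '[{"dx":2,"dy":0,"dz":0,"wx":0,"wy":0,"wz":0,"fingers":255},{"dx":4,"dy":0,"dz":0,"wx":0,"wy":0,"wz":0,"fingers":255},{"dx":5,"dy":0,"dz":0,"wx":0,"wy":0,"wz":0,"fingers":255},{"dx":5.6,"dy":0,"dz":0,"wx":0,"wy":0,"wz":0,"fingers":255},{"dx":5.7,"dy":0,"dz":0,"wx":0,"wy":0,"wz":0,"fingers":255}]'

```text
time_s: 8.4
position: [0.6911, 0.0328, 0.0024]
ee_rot: [[0.001, -1.0, -0.008], [-0.002, -0.008, 1.0], [-1.0, -0.001, -0.002]]
force: [0.3, 0.4, -1.6]
grip_width: 0.0139
```

Emit:
carry_out --deltas '[{"dx":0,"dy":0,"dz":0,"wx":0,"wy":0,"wz":0,"fingers":255},{"dx":0.1,"dy":0,"dz":0,"wx":0,"wy":0,"wz":0,"fingers":255}]'

```text
time_s: 8.65
position: [0.6917, 0.0328, 0.0023]
ee_rot: [[0.002, -1.0, -0.008], [-0.002, -0.008, 1.0], [-1.0, -0.002, -0.002]]
force: [0.1, -0.0, -2.9]
grip_width: 0.0138
```

Emit:
carry_out --deltas '[{"dx":0,"dy":0,"dz":0,"wx":0,"wy":0,"wz":0,"fingers":180},{"dx":0,"dy":0,"dz":0,"wx":0,"wy":0,"wz":0,"fingers":100},{"dx":0,"dy":0,"dz":0,"wx":0,"wy":0,"wz":0,"fingers":0},{"dx":-1,"dy":0,"dz":0,"wx":0,"wy":0,"wz":0,"fingers":0},{"dx":-5,"dy":0,"dz":0,"wx":0,"wy":0,"wz":0,"fingers":0}]'

```text
time_s: 9.28
position: [0.6896, 0.0329, 0.0498]
ee_rot: [[-0.004, -1.0, -0.008], [-0.002, -0.008, 1.0], [-1.0, 0.004, -0.002]]
force: [0.5, 1.0, 0.5]
grip_width: 0.0854
```

Emit:
carry_out --deltas '[{"dx":-3,"dy":3,"dz":0,"wx":0,"wy":0,"wz":0,"fingers":0},{"dx":-5,"dy":6,"dz":0,"wx":0,"wy":0,"wz":0,"fingers":0},{"dx":-5,"dy":9,"dz":0,"wx":0,"wy":0,"wz":0,"fingers":0},{"dx":-5,"dy":12,"dz":0,"wx":0,"wy":0,"wz":0,"fingers":0},{"dx":-5,"dy":12,"dz":0,"wx":0,"wy":0,"wz":0,"fingers":0}]'

```text
time_s: 9.9
position: [0.5688, 0.0321, 0.1014]
ee_rot: [[-0.003, -1.0, -0.008], [-0.002, -0.008, 1.0], [-1.0, 0.003, -0.002]]
force: [0.1, -0.0, 0.5]
grip_width: 0.0852
```

```bash
python3 - <<'E'
from h import *
go(([.57,.03,.1],1.571))
c=cam('wrist');a=c['color'];b=cam('top')['color']
cv2.imwrite('pics/w5.png',np.vstack([cv2.resize(a[:,100:540],(528,480))[:340],cv2.resize(b[110:175,266:398],None,fx=4,fy=4)[:260]])[:600])
print(proj(load('top'),[.63,.03,.008]),proj(c:=load('wrist'),[.56,.03,.008]))
E
```

```text
t 9.9 p [0.5688 0.0321 0.1014] zyaw 1.5786 w 0.0852 F [ 0.1 -0.   0.5] q [-0.    0.03  1.53 -0.    1.59 -1.58]
[0.57, 0.03, 0.1] d [ 0.14 -0.12 -0.21] w [ 0.008 -0.002 -0.003]
[289.50249171 171.48968723] [318.43459612 191.87260146]
```

View pics/w5.png

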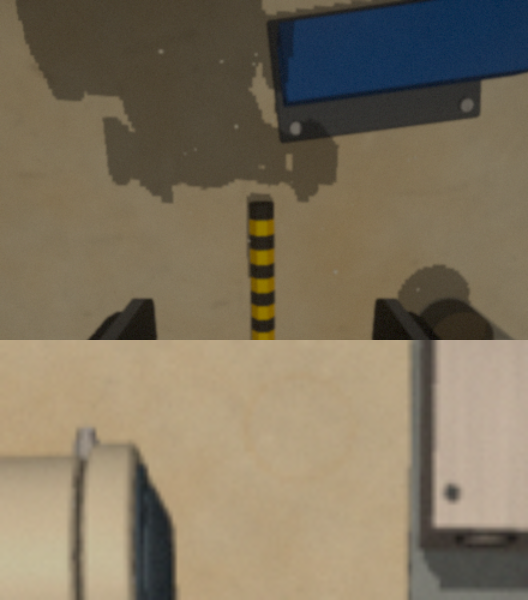

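The rod lies flat. Its banded tail is at crop (261,200), it points along +x, and the tip shows at lower crop (87,430). Locating it for the regrasp.

```bash
python3 - <<'E'
from h import *
c=load('wrist')
for u,v in ((261,201),(261.5,260),(262.5,330)): print(atz(c,100+u/1.2,v/1.2,.016))
t=load('top');print('tip',atz(t,266+86/4,110+430/4-85,.012), atz(t,266+86/4,110+(430-340)/4,.012))
E
```

```text
[0.53896461 0.0291956  0.016     ]
[0.5781362  0.02977129 0.016     ]
[0.62959188 0.03081084 0.016     ]
tip [0.72798732 0.03288991 0.012     ] [0.72798732 0.03288991 0.012     ]
```

```bash
python3 - <<'E'
from h import *
go(([.562,.0297,.002],1.59),([.562,.0297,.03],1.59))
E
```

```text
t 10.0 p [0.5703 0.032  0.1012] zyaw 1.5784 w 0.0852 F [ 0.4 -0.7 -0.5] q [-0.    0.03  1.53 -0.    1.59 -1.58]
[0.562, 0.0297, 0.002] d [ 9.93  0.81 -0.21] w [-0.012 -0.002 -0.002]
[0.562, 0.0297, 0.03] d [ 7.13  0.82 -0.21] w [-0.012 -0.002 -0.002]
```

Emit:
carry_out --deltas '[{"dx":4,"dy":0.6,"dz":-0.2,"wx":-0.012,"wy":0,"wz":0,"fingers":0},{"dx":8,"dy":0.7,"dz":-0.2,"wx":-0.012,"wy":0,"wz":0,"fingers":0},{"dx":9.5,"dy":0.7,"dz":-0.2,"wx":-0.012,"wy":0,"wz":0,"fingers":0},{"dx":9.8,"dy":0.7,"dz":-0.2,"wx":-0.012,"wy":0,"wz":0,"fingers":0},{"dx":9.8,"dy":0.7,"dz":-0.2,"wx":-0.012,"wy":0,"wz":0,"fingers":0}]'

```text
time_s: 10.62
position: [0.5644, 0.0298, 0.0048]
ee_rot: [[0.0, -1.0, -0.02], [-0.002, -0.02, 1.0], [-1.0, -0.0, -0.002]]
force: [-0.6, -0.7, 0.4]
grip_width: 0.0852
```

Emit:
carry_out --deltas '[{"dx":0.25,"dy":0.2,"dz":0,"wx":0,"wy":0,"wz":0,"fingers":0},{"dx":0.25,"dy":0.2,"dz":0,"wx":0,"wy":0,"wz":0,"fingers":130},{"dx":0.25,"dy":0.2,"dz":0,"wx":0,"wy":0,"wz":0,"fingers":255},{"dx":0.25,"dy":0.2,"dz":0,"wx":0,"wy":0,"wz":0,"fingers":255},{"dx":0.25,"dy":0.2,"dz":0,"wx":0,"wy":0,"wz":0,"fingers":255}]'

```text
time_s: 11.25
position: [0.5625, 0.0298, 0.0027]
ee_rot: [[0.001, -1.0, -0.02], [-0.002, -0.02, 1.0], [-1.0, -0.001, -0.002]]
force: [-0.0, 0.7, 0.9]
grip_width: 0.0139
```

Emit:
carry_out --deltas '[{"dx":0,"dy":0,"dz":0,"wx":0,"wy":0,"wz":0,"fingers":255},{"dx":0,"dy":0,"dz":0,"wx":0,"wy":0,"wz":0,"fingers":255},{"dx":-1,"dy":0,"dz":0,"wx":0,"wy":0,"wz":0,"fingers":255},{"dx":-4,"dy":0,"dz":0,"wx":0,"wy":0,"wz":0,"fingers":255},{"dx":-8,"dy":0,"dz":0,"wx":0,"wy":0,"wz":0,"fingers":255}]'

```text
time_s: 11.88
position: [0.5613, 0.0299, 0.0823]
ee_rot: [[-0.003, -1.0, -0.02], [-0.002, -0.02, 1.0], [-1.0, 0.003, -0.002]]
force: [1.1, 0.0, -1.5]
grip_width: 0.0141
```

```bash
python3 - <<'E'
from h import *
# insertion start: tip 25 mm before mouth, grasp 165 mm behind tip
f=np.array([.9993,-.037]);m=np.array([.6464,-.2065])
p=m-f*(.025+.165);print(p)
go(([p[0],p[1],.12],1.571-.037),([p[0],p[1],.047],1.571-.037))
E
```

```text
[ 0.456533 -0.19947 ]
t 11.88 p [0.5613 0.0299 0.0823] zyaw 1.5904 w 0.0141 F [ 1.1  0.  -1.5] q [-0.01  0.01  1.57 -0.    1.56 -1.6 ]
[np.float64(0.45653299999999997), np.float64(-0.19946999999999998), 0.12] d [ -3.7   10.93 -22.73] w [ 0.056 -0.002 -0.003]
[np.float64(0.45653299999999997), np.float64(-0.19946999999999998), 0.047] d [  3.6   10.91 -22.72] w [ 0.056 -0.002 -0.003]
```

Emit:
carry_out --deltas '[{"dx":-2,"dy":3,"dz":-4,"wx":0.01,"wy":0,"wz":0,"fingers":255},{"dx":-3.7,"dy":6,"dz":-9,"wx":0.02,"wy":0,"wz":0,"fingers":255},{"dx":-3.7,"dy":9,"dz":-14,"wx":0.04,"wy":0,"wz":0,"fingers":255},{"dx":-3.7,"dy":10.9,"dz":-19,"wx":0.056,"wy":0,"wz":0,"fingers":255},{"dx":-2,"dy":10.9,"dz":-22.7,"wx":0.056,"wy":0,"wz":0,"fingers":255}]'

```text
time_s: 12.5
position: [0.4563, -0.2015, 0.1051]
ee_rot: [[0.0, -0.999, 0.038], [-0.004, 0.038, 0.999], [-1.0, -0.0, -0.004]]
force: [1.0, 1.0, -2.0]
grip_width: 0.0142
```

Emit:
carry_out --deltas '[{"dx":2,"dy":0,"dz":0,"wx":0,"wy":0,"wz":0,"fingers":255},{"dx":4,"dy":0,"dz":0,"wx":0,"wy":0,"wz":0,"fingers":255},{"dx":4,"dy":0,"dz":0,"wx":0,"wy":0,"wz":0,"fingers":255}]'

```text
time_s: 12.88
position: [0.4551, -0.1999, 0.0625]
ee_rot: [[-0.004, -0.999, 0.037], [-0.001, 0.037, 0.999], [-1.0, 0.004, -0.001]]
force: [-0.3, 0.9, -0.9]
grip_width: 0.014
```

```bash
python3 - <<'E'
from h import *
f=np.array([.9993,-.037]);m=np.array([.6464,-.2065])
p=m-f*(.025+.165)
go(([p[0],p[1],.047],1.571-.037))
a=cam('top')['color'];b=cam('scene')['color']
cv2.imwrite('pics/i1.png',np.vstack([cv2.resize(a[130:220,345:445],(700,630),interpolation=2)[:320],cv2.resize(b[170:275,300:450],None,fx=4.66,fy=4.66,interpolation=2)[60:340,:]])[:600,:700] if 0 else cv2.resize(b[180:280,280:440],None,fx=5,fy=5,interpolation=2))
cv2.imwrite('pics/i1t.png',cv2.resize(a[100:220,330:445],None,fx=5,fy=5,interpolation=2))
E
```

```text
t 12.88 p [ 0.4551 -0.1999  0.0625] zyaw 1.5339 w 0.014 F [-0.3  0.9 -0.9] q [-0.48 -0.15  1.77 -0.    1.53 -2.01]
[np.float64(0.45653299999999997), np.float64(-0.19946999999999998), 0.047] d [ 1.55 -0.15  0.05] w [-0.    -0.001 -0.004]
```

View pics/i1t.png

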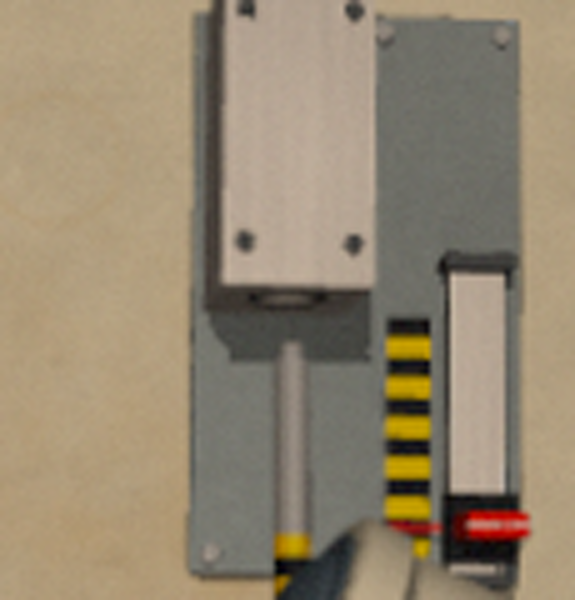

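The tip is at crop (291,345), the mouth at crop (288,297) and the cursor tab at (497,524). Computing the alignment.

```bash
python3 - <<'E'
from h import *
c=load('top');P=lambda u,v,z: atz(c,330+u/5,100+v/5,z)
print('mouth',P(287.5,297,.060)); print('block front',P(222,288,.088),P(376,286,.088)); print('backholes',P(246,8,.088),P(354,10,.088),'fh',P(246,241,.088),P(354,243,.088))
print('rod',P(291,345,.07),P(293,440,.07),P(295,520,.07))
print('rail',P(449,280,.02),P(506,280,.02),P(449,490,.02),P(506,490,.02)); print('tab',P(468,525,.062),P(530,525,.062)); print('plate',P(197,15,.008),P(520,20,.008),P(190,572,.008))
s=load('scene');print('tip pred px scene', proj(s,[.62,-.206,.07]), 'mouth', proj(s,[.6464,-.2065,.055]))
E
```

```text
mouth [ 0.64510826 -0.20618974  0.06      ]
block front [ 0.64526207 -0.17177608  0.088     ] [ 0.64450241 -0.24234071  0.088     ]
backholes [ 0.77628807 -0.18802183  0.088     ] [ 0.774278   -0.23818134  0.088     ] fh [ 0.66672681 -0.18357588  0.088     ] [ 0.66463867 -0.23310047  0.088     ]
rod [ 0.62084398 -0.2052814   0.07      ] [ 0.57649921 -0.20451951  0.07      ] [ 0.53940164 -0.20408698  0.07      ]
rail [ 0.65848393 -0.29316357  0.02      ] [ 0.65787024 -0.32158346  0.02      ] [ 0.55469768 -0.28853635  0.02      ] [ 0.55397652 -0.31671248  0.02      ]
tab [ 0.53536136 -0.28646551  0.062     ] [ 0.53459199 -0.31574829  0.062     ]
plate [ 0.79923495 -0.17505783  0.008     ] [ 0.7934251  -0.33935945  0.008     ] [ 0.51828857 -0.16154593  0.008     ]
tip pred px scene [382.78229525 210.47724254] mouth [386.47926305 208.05124371]
```

View pics/i1.png

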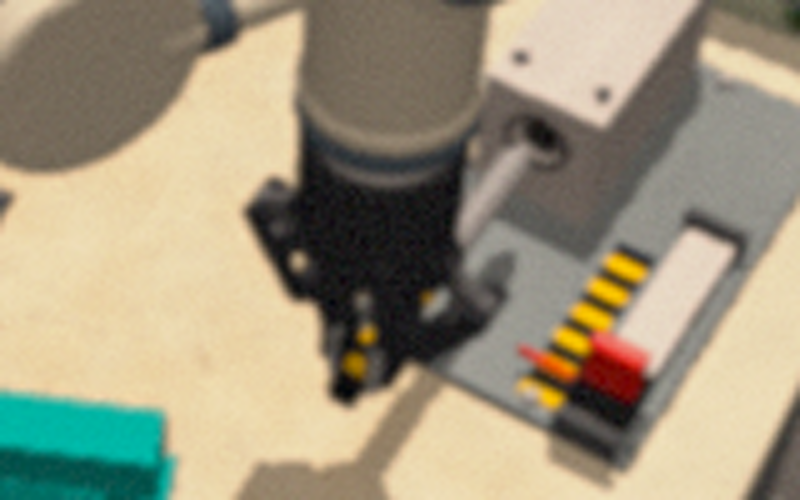

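The rod aims at the mouth: the tip is at crop (525,150) and the hole at (540,138). Lowering to well height with a small yaw trim.

Emit:
carry_out --deltas '[{"dx":0.6,"dy":0,"dz":0.1,"wx":0.006,"wy":0,"wz":0,"fingers":255},{"dx":1.2,"dy":0,"dz":0.2,"wx":0.01,"wy":0,"wz":0,"fingers":255},{"dx":1.2,"dy":0,"dz":0.2,"wx":0.01,"wy":0,"wz":0,"fingers":255},{"dx":1.2,"dy":0,"dz":0.2,"wx":0.01,"wy":0,"wz":0,"fingers":255}]'

```text
time_s: 13.48
position: [0.4566, -0.1987, 0.0532]
ee_rot: [[-0.0, -0.999, 0.047], [-0.004, 0.047, 0.999], [-1.0, 0.0, -0.004]]
force: [0.5, 0.2, -1.9]
grip_width: 0.0139
```

```bash
python3 - <<'E'
from h import *
f=np.array([np.cos(.044),-np.sin(.044)]);m=np.array([.6452,-.2062])
L=[]
for d in (.19,.165,.14,.115,.09):
    p=m-f*d;L.append(([p[0].round(4),p[1].round(4),.0497],1.571-.044))
go(*L)
E
```

```text
t 13.47 p [ 0.4566 -0.1987  0.0532] zyaw 1.5242 w 0.0139 F [ 0.5  0.2 -1.9] q [-0.48 -0.15  1.78 -0.    1.51 -2.  ]
[np.float64(0.4554), np.float64(-0.1978), 0.0497] d [0.35 0.12 0.09] w [-0.003 -0.004 -0.   ]
[np.float64(0.4804), np.float64(-0.1989), 0.0497] d [ 0.35 -2.38  0.09] w [-0.003 -0.004 -0.   ]
[np.float64(0.5053), np.float64(-0.2), 0.0497] d [ 0.35 -4.87  0.1 ] w [-0.003 -0.004 -0.   ]
[np.float64(0.5303), np.float64(-0.2011), 0.0497] d [ 0.35 -7.37  0.11] w [-0.003 -0.004 -0.   ]
[np.float64(0.5553), np.float64(-0.2022), 0.0497] d [ 0.35 -9.88  0.11] w [-0.003 -0.004 -0.   ]
```

Emit:
carry_out --deltas '[{"dx":0.4,"dy":-0.5,"dz":0.1,"wx":0,"wy":0,"wz":0,"fingers":255},{"dx":0.5,"dy":-1.5,"dz":0.1,"wx":0,"wy":0,"wz":0,"fingers":255},{"dx":0.5,"dy":-2.5,"dz":0.1,"wx":0,"wy":0,"wz":0,"fingers":255},{"dx":0.5,"dy":-3.5,"dz":0.1,"wx":0,"wy":0,"wz":0,"fingers":255},{"dx":0.5,"dy":-4,"dz":0.1,"wx":0,"wy":0,"wz":0,"fingers":255}]'

```text
time_s: 14.1
position: [0.4975, -0.1996, 0.0482]
ee_rot: [[0.0, -0.999, 0.046], [-0.004, 0.046, 0.999], [-1.0, -0.0, -0.004]]
force: [-0.4, -0.9, -0.9]
grip_width: 0.0142
```

```bash
python3 - <<'E'
from h import *
f=np.array([np.cos(.044),-np.sin(.044)]);m=np.array([.6452,-.2062])
p=m-f*.1; go(([p[0].round(4),p[1].round(4),.0497],1.571-.044))
cam('top');c=load('top')
cv2.imwrite('pics/i2.png',cv2.resize(c['img'][130:220,345:445],None,fx=6,fy=6,interpolation=2))
E
```

```text
t 14.1 p [ 0.4975 -0.1996  0.0482] zyaw 1.5245 w 0.0142 F [-0.4 -0.9 -0.9] q [-0.44 -0.04  1.69 -0.    1.49 -1.97]
[np.float64(0.5453), np.float64(-0.2018), 0.0497] d [-0.14 -4.78  0.01] w [-0.003 -0.004  0.   ]
```

The rod is about 17 mm in with no contact force. Going on in steps.

Emit:
carry_out --deltas '[{"dx":-0.1,"dy":-1,"dz":0,"wx":0,"wy":0,"wz":0,"fingers":255},{"dx":-0.1,"dy":-2,"dz":0,"wx":0,"wy":0,"wz":0,"fingers":255},{"dx":-0.1,"dy":-3,"dz":0,"wx":0,"wy":0,"wz":0,"fingers":255},{"dx":-0.1,"dy":-4,"dz":0,"wx":0,"wy":0,"wz":0,"fingers":255},{"dx":-0.1,"dy":-5,"dz":0,"wx":0,"wy":0,"wz":0,"fingers":255}]'

```text
time_s: 14.78
position: [0.5484, -0.202, 0.0492]
ee_rot: [[0.0, -0.999, 0.046], [-0.004, 0.046, 0.999], [-1.0, -0.0, -0.004]]
force: [1.0, 0.8, -2.5]
grip_width: 0.0137
```

Emit:
carry_out --deltas '[{"dx":0,"dy":-0.8,"dz":0,"wx":0,"wy":0,"wz":0,"fingers":255},{"dx":0,"dy":-1.6,"dz":0,"wx":0,"wy":0,"wz":0,"fingers":255},{"dx":0,"dy":-2.2,"dz":0,"wx":0,"wy":0,"wz":0,"fingers":255},{"dx":0,"dy":-2.5,"dz":0,"wx":0,"wy":0,"wz":0,"fingers":255},{"dx":0,"dy":-2.8,"dz":0,"wx":0,"wy":0,"wz":0,"fingers":255}]'

```text
time_s: 15.4
position: [0.5764, -0.2033, 0.0491]
ee_rot: [[0.0, -0.999, 0.046], [-0.004, 0.046, 0.999], [-1.0, -0.0, -0.004]]
force: [-0.3, 0.8, -2.6]
grip_width: 0.0137
```

Emit:
carry_out --deltas '[{"dx":0,"dy":-0.25,"dz":0,"wx":0,"wy":0,"wz":0,"fingers":255},{"dx":0,"dy":-0.5,"dz":0,"wx":0,"wy":0,"wz":0,"fingers":255},{"dx":0,"dy":-0.7,"dz":0,"wx":0,"wy":0,"wz":0,"fingers":255}]'

```text
time_s: 15.78
position: [0.5802, -0.2034, 0.0478]
ee_rot: [[-0.008, -0.999, 0.047], [-0.002, 0.047, 0.999], [-1.0, 0.008, -0.003]]
force: [-15.6, 1.1, 0.5]
grip_width: 0.014
```

Emit:
carry_out --deltas '[{"dx":0,"dy":-0.5,"dz":0,"wx":0,"wy":0,"wz":0,"fingers":255},{"dx":0,"dy":-0.8,"dz":0,"wx":0,"wy":0,"wz":0,"fingers":255}]'

```text
time_s: 16.02
position: [0.5803, -0.2035, 0.046]
ee_rot: [[-0.028, -0.998, 0.048], [0.0, 0.048, 0.999], [-1.0, 0.028, -0.001]]
force: [-37.7, 3.9, 10.7]
grip_width: 0.0138
```

```bash
python3 - <<'E'
from h import *
go()
c=cam('top')['color'];b=cam('scene')['color']
cv2.imwrite('pics/i3.png',np.hstack([cv2.resize(c[140:215,370:440],None,fx=5,fy=5,interpolation=2),cv2.resize(b[175:250,350:430],None,fx=5,fy=5,interpolation=2)]))
E
```

```text
t 16.02 p [ 0.5803 -0.2035  0.046 ] zyaw 1.5226 w 0.0138 F [-37.7   3.9  10.7] q [-0.39  0.2   1.44 -0.01  1.53 -1.91]
```

View pics/i3.png

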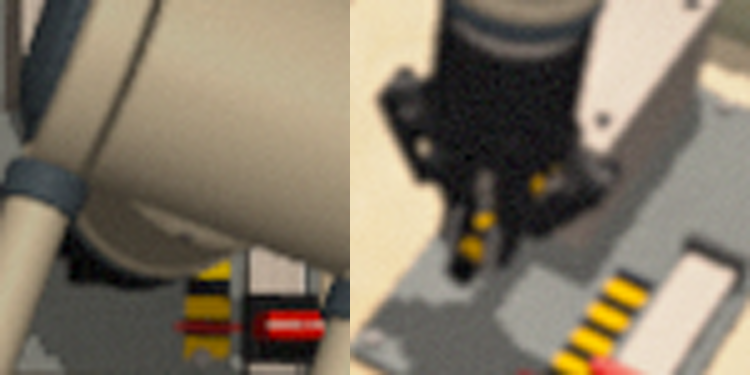

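Hard stop at x=0.580 with 38 N and no further motion, a depth of about 101 mm, so the rod is on the bottom. I'll relax the push, then open.

Emit:
carry_out --deltas '[{"dx":-0.1,"dy":0,"dz":0,"wx":0,"wy":0,"wz":0.01,"fingers":255},{"dx":-0.2,"dy":0,"dz":0,"wx":0,"wy":0,"wz":0.01,"fingers":255}]'

```text
time_s: 16.38
position: [0.5799, -0.2038, 0.0486]
ee_rot: [[-0.039, -0.998, 0.049], [0.001, 0.049, 0.999], [-0.999, 0.039, -0.001]]
force: [-6.0, 0.2, 0.5]
grip_width: 0.0141
```

Emit:
carry_out --deltas '[{"dx":0,"dy":0,"dz":0,"wx":0,"wy":0,"wz":0,"fingers":200},{"dx":0,"dy":0,"dz":0,"wx":0,"wy":0,"wz":0,"fingers":100},{"dx":0,"dy":0,"dz":0,"wx":0,"wy":0,"wz":0,"fingers":60},{"dx":0,"dy":0,"dz":0,"wx":0,"wy":0,"wz":0,"fingers":60}]'

```text
time_s: 16.88
position: [0.5801, -0.2038, 0.0486]
ee_rot: [[-0.039, -0.998, 0.048], [0.001, 0.048, 0.999], [-0.999, 0.039, -0.001]]
force: [0.0, -0.7, -0.0]
grip_width: 0.0652
```

Emit:
carry_out --deltas '[{"dx":-2,"dy":0,"dz":0,"wx":0,"wy":0,"wz":0,"fingers":60},{"dx":-5,"dy":0,"dz":0,"wx":0,"wy":0,"wz":-0.03,"fingers":30},{"dx":-9,"dy":2,"dz":0,"wx":0,"wy":0,"wz":-0.037,"fingers":0},{"dx":-12,"dy":6,"dz":0,"wx":0,"wy":0,"wz":-0.037,"fingers":0},{"dx":-12,"dy":8,"dz":0,"wx":0,"wy":0,"wz":-0.037,"fingers":0}]'

```text
time_s: 17.5
position: [0.5054, -0.2008, 0.1791]
ee_rot: [[0.009, -0.999, 0.049], [-0.006, 0.049, 0.999], [-1.0, -0.009, -0.005]]
force: [0.3, -0.6, -0.1]
grip_width: 0.085
```

```bash
python3 - <<'E'
from h import *
c=cam('top');a=cam('scene');w=cam('wrist')
go(([.54,-.3,.15],0),([.54,-.3,.15],-.044),([.54,-.3,.15],3.098))
cv2.imwrite('pics/j1.png',np.vstack([np.hstack([cv2.resize(c['color'][135:219,370:440],None,fx=4,fy=4,interpolation=2),cv2.resize(a['color'][175:259,350:430],None,fx=4,fy=4,interpolation=2)]),cv2.resize(w['color'],(600,375))[:264]]) if 0 else np.hstack([cv2.resize(c['color'][140:220,370:440],None,fx=5,fy=5,interpolation=2),cv2.resize(w['color'][0:400],None,fx=1,fy=1)[:,180:620]]))
E
```

```text
t 17.65 p [ 0.5052 -0.2003  0.1749] zyaw 1.5217 w 0.0854 F [-0.1 -0.  -0.1] q [-0.44 -0.07  1.49 -0.    1.71 -1.96]
[0.54, -0.3, 0.15] d [ 2.53 -3.96 -9.78] w [1.522 0.    0.005]
[0.54, -0.3, 0.15] d [ 2.53 -3.96 -9.78] w [1.566e+00 1.000e-03 5.000e-03]
[0.54, -0.3, 0.15] d [ 2.53 -3.96 -9.78] w [-1.576e+00 -5.000e-03  1.000e-03]
```

View pics/j1.png

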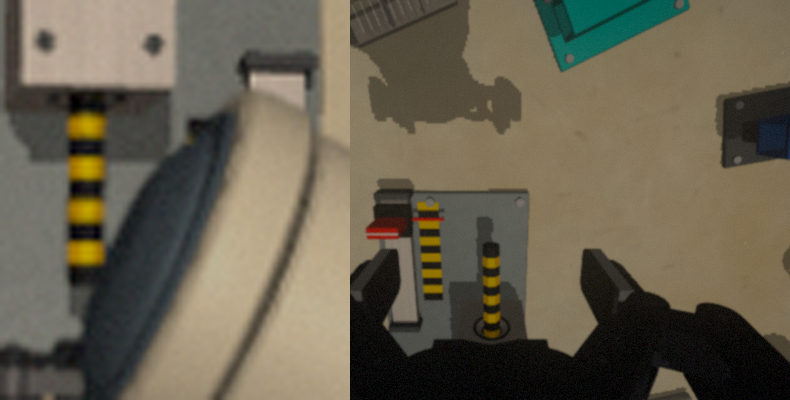

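That was the 12th and last picture. It shows the rod home, with about nine bands out (the tail at wrist px (321,243)) and the cursor tab at wrist px (213,230). I'll measure both numerically, using colour segmentation for the tab.

```bash
python3 - <<'E'
from h import *
t=load('top');w=load('wrist');s=load('scene')
print('tail top-cam',atz(t,370+85/5,140+281/5,.057),'mouth front edge',atz(t,370+100/5,140+90/5,.088))
print('tail wrist',atz(w,321,243,.061))
# profile of tail end along the rod column in both
def prof(c,u,v0,v1): print(c['img'][v0:v1,int(u)-1:int(u)+2].mean((1)).round().astype(int).tolist())
prof(w,321,236,252)
prof(t,387,190,202)
for n,c in (('w',w),('s',s),('t',t)):
    im=c['img'].astype(int);m=((im[...,2]>120)&(im[...,1]<60)&(im[...,0]<60)).astype(np.uint8)
    k,l,st,ce=cv2.connectedComponentsWithStats(m)
    for i in range(1,k):
        if st[i,4]>8: print(n,st[i],ce[i].round(1))
P=proj
print('tab pred wrist for x=.535', [P(w,[x,-.302,.062]).round(1).tolist() for x in (.529,.535,.541)], 'scene',P(s,[.535,-.302,.0465]).round(1))
E
```

```text
tail top-cam [ 0.55850503 -0.20219274  0.057     ] mouth front edge [ 0.64347186 -0.20740746  0.088     ]
tail wrist [ 0.55079069 -0.20283551  0.061     ]
[[71, 77, 76], [68, 74, 74], [65, 71, 72], [60, 66, 67], [58, 63, 61], [49, 54, 54], [33, 39, 39], [25, 30, 31], [14, 20, 22], [20, 28, 28], [20, 24, 29], [19, 23, 25], [26, 29, 30], [23, 27, 30], [25, 30, 32], [27, 30, 33]]
[[0, 153, 186], [0, 153, 187], [0, 117, 141], [23, 46, 52], [26, 27, 28], [24, 25, 27], [33, 34, 33], [50, 54, 55], [60, 64, 64], [56, 59, 57], [53, 53, 52], [46, 46, 43]]
w [243 218  31   3  64] [257.8 219. ]
w [196 229  32   4 122] [211.3 230.5]
w [197 236  31   3  91] [212. 237.]
s [ 156    7   62   43 1632] [185.   28.5]
s [145 120   5   6  18] [146.8 122.5]
s [193 216   8   7  14] [196.9 218.7]
s [398 249  10   9  39] [402.4 252.9]
tab pred wrist for x=.535 [[209.6, 226.0], [210.6, 232.2], [211.6, 238.3]] scene [402.2 253.3]
```

```bash
python3 - <<'E'
from h import *
from scipy.ndimage import map_coordinates
f=np.array([np.cos(.044),-np.sin(.044)]);m=np.array([.6452,-.2062])
# model: sample G channel along top line of rod, find band edges by world x
d=np.arange(0.0,.125,.0005)
for n in ('top','wrist'):
    c=load(n);G=c['img'][...,1].astype(float)
    for z in (.060,.063):
        P=np.c_[m-f*d[:,None],np.full(len(d),z)]
        best=np.zeros(len(d))
        for off in (-.003,-.0015,0,.0015,.003):
            q=np.array([proj(c,p+[0,off,0]) for p in P]);best+=map_coordinates(G,[q[:,1],q[:,0]],order=1)/5
        g=cv2.GaussianBlur(best[None],(0,0),3)[0]; th=(g[80:180].max()+g[80:180].min())/2
        cr=[round(d[i]+.0005*(th-g[i])/(g[i+1]-g[i]),4) for i in range(len(d)-1) if (g[i]-th)*(g[i+1]-th)<0]
        print(n,z,cr)
t=load('wrist')
def fx(p): return (m-np.array(p[:2]))@f
print('tab top edges dist', [round(fx(atz(t,u,v,.062)),4) for u,v in ((211,229),(211,233))],'line/other',fx(atz(t,212,236.5,.062)),'tip',load('wrist')['o'])
E
```

```text
top 0.06 [np.float64(0.0075), np.float64(0.018), np.float64(0.0273), np.float64(0.038), np.float64(0.0475), np.float64(0.0581), np.float64(0.0673), np.float64(0.078)]
top 0.063 [np.float64(0.008), np.float64(0.0185), np.float64(0.0277), np.float64(0.0385), np.float64(0.0478), np.float64(0.0585), np.float64(0.0676), np.float64(0.0783)]
wrist 0.06 [np.float64(0.0077), np.float64(0.0181), np.float64(0.0282), np.float64(0.0387), np.float64(0.0485), np.float64(0.0592), np.float64(0.0686), np.float64(0.0794), np.float64(0.0975)]
wrist 0.063 [np.float64(0.0101), np.float64(0.0204), np.float64(0.0303), np.float64(0.0407), np.float64(0.0504), np.float64(0.061), np.float64(0.0703), np.float64(0.0809), np.float64(0.0989)]
tab top edges dist [np.float64(0.1089), np.float64(0.1051)] line/other 0.10163718249267488 tip [ 0.43388139 -0.1971747   0.31817433]
```

Both cameras put the banded end about 88 mm before the mouth (x ≈ 0.557). The grip and stop position gives 0.557 as well. The cursor is at about 106 mm. Turning the tool to grip the tab across its thickness.

Emit:
carry_out --deltas '[{"dx":0,"dy":0,"dz":-2,"wx":0.17,"wy":0,"wz":0,"fingers":0},{"dx":0,"dy":-1,"dz":-4,"wx":0.35,"wy":0,"wz":0,"fingers":0},{"dx":0,"dy":-2,"dz":-6,"wx":0.53,"wy":0,"wz":0,"fingers":0},{"dx":0,"dy":-3,"dz":-8,"wx":0.71,"wy":0,"wz":0,"fingers":0},{"dx":0,"dy":-3.5,"dz":-9.8,"wx":0.88,"wy":0,"wz":0,"fingers":0}]'

```text
time_s: 18.27
position: [0.5364, -0.3006, 0.1752]
ee_rot: [[0.004, -0.594, 0.804], [-0.003, 0.804, 0.594], [-1.0, -0.005, 0.001]]
force: [-0.6, 1.4, -0.2]
grip_width: 0.0855
```

```bash
python3 - <<'E'
from h import *
go(([.5349,-.3014,.15],-.044),([.5349,-.3014,.04],-.044))
E
```

```text
t 18.27 p [ 0.5364 -0.3006  0.1752] zyaw 0.6365 w 0.0855 F [-0.6  1.4 -0.2] q [-0.57  0.12  1.3  -0.    1.72 -1.2 ]
[0.5349, -0.3014, 0.15] d [ 2.52  0.04 -0.17] w [0.68  0.003 0.004]
[0.5349, -0.3014, 0.04] d [13.52  0.09 -0.19] w [0.68  0.003 0.004]
```

Emit:
carry_out --deltas '[{"dx":0,"dy":0,"dz":-0.1,"wx":0.17,"wy":0,"wz":0,"fingers":0},{"dx":1,"dy":0,"dz":-0.2,"wx":0.34,"wy":0,"wz":0,"fingers":0},{"dx":2.5,"dy":0,"dz":-0.2,"wx":0.51,"wy":0,"wz":0,"fingers":0},{"dx":4,"dy":0,"dz":-0.2,"wx":0.68,"wy":0,"wz":0,"fingers":0},{"dx":5,"dy":0,"dz":-0.2,"wx":0.68,"wy":0,"wz":0,"fingers":0}]'

```text
time_s: 18.9
position: [0.5354, -0.3018, 0.1243]
ee_rot: [[0.003, 0.042, 0.999], [-0.002, 0.999, -0.042], [-1.0, -0.002, 0.004]]
force: [0.1, -0.1, 1.0]
grip_width: 0.0851
```

```bash
python3 - <<'E'
from h import *
cam('wrist');w=load('wrist');im=w['img'].astype(int);m=((im[...,2]>100)&(im[...,1]<60)&(im[...,0]<60)).astype(np.uint8)
k,l,st,ce=cv2.connectedComponentsWithStats(m)
for i in range(1,k):
    if st[i,4]>15: print(st[i],ce[i].round(1))
print([proj(w,[x,y,.062]).round(1).tolist() for x,y in ((.529,-.287),(.541,-.287),(.529,-.317),(.541,-.317))],w['o'])
go(([.5349,-.3014,.04],-.044))
E
```

```text
[320 137   4  41 145] [321.5 157.6]
[314 192   8  40 229] [316.7 210.6]
[323 192   8  40 238] [326.8 210.5]
[[309.7, 193.4], [327.0, 192.7], [311.8, 233.6], [328.4, 232.9]] [ 0.53762378 -0.23238655  0.26642584]
t 18.95 p [ 0.5349 -0.3016  0.1229] zyaw -0.0399 w 0.0855 F [-0.8  0.8 -1.1] q [-0.57  0.13  1.38 -0.    1.63 -0.53]
[0.5349, -0.3014, 0.04] d [ 8.29  0.03 -0.02] w [0.004 0.002 0.001]
```

Emit:
carry_out --deltas '[{"dx":4,"dy":0,"dz":0.2,"wx":0,"wy":0,"wz":0,"fingers":0},{"dx":8,"dy":0,"dz":0.2,"wx":0,"wy":0,"wz":0,"fingers":0},{"dx":8.4,"dy":0,"dz":0.2,"wx":0,"wy":0,"wz":0,"fingers":0},{"dx":8.4,"dy":0,"dz":0.2,"wx":0,"wy":0,"wz":0,"fingers":0}]'

```text
time_s: 19.45
position: [0.5377, -0.3021, 0.0402]
ee_rot: [[0.003, 0.038, 0.999], [-0.002, 0.999, -0.038], [-1.0, -0.002, 0.003]]
force: [0.3, -0.0, 0.7]
grip_width: 0.0853
```

Emit:
carry_out --deltas '[{"dx":0.1,"dy":0,"dz":0,"wx":0,"wy":0,"wz":0,"fingers":120},{"dx":0.1,"dy":0,"dz":0,"wx":0,"wy":0,"wz":0,"fingers":255},{"dx":0.1,"dy":0,"dz":0,"wx":0,"wy":0,"wz":0,"fingers":255},{"dx":0.1,"dy":0,"dz":0,"wx":0,"wy":0,"wz":0,"fingers":255},{"dx":0.1,"dy":0,"dz":0,"wx":0,"wy":0,"wz":0,"fingers":255}]'

```text
time_s: 20.08
position: [0.5378, -0.3021, 0.0397]
ee_rot: [[0.003, 0.039, 0.999], [-0.002, 0.999, -0.039], [-1.0, -0.002, 0.003]]
force: [-0.8, 0.5, 1.0]
grip_width: 0.0111
```

```bash
python3 - <<'E'
from h import *
go(([.5529,-.3022,.04],-.044))
E
```

```text
t 20.07 p [ 0.5378 -0.3021  0.0397] zyaw -0.0386 w 0.0111 F [-0.8  0.5  1. ] q [-0.57  0.18  1.48 -0.    1.48 -0.53]
[0.5529, -0.3022, 0.04] d [-0.02  0.05  1.51] w [0.005 0.003 0.002]
```

Emit:
carry_out --deltas '[{"dx":0,"dy":0,"dz":0.5,"wx":0,"wy":0,"wz":0,"fingers":255},{"dx":0,"dy":0,"dz":1,"wx":0,"wy":0,"wz":0,"fingers":255},{"dx":0,"dy":0,"dz":1.5,"wx":0,"wy":0,"wz":0,"fingers":255},{"dx":0,"dy":0,"dz":1.5,"wx":0,"wy":0,"wz":0,"fingers":255},{"dx":0,"dy":0,"dz":1.5,"wx":0,"wy":0,"wz":0,"fingers":255}]'

```text
time_s: 20.7
position: [0.5533, -0.3029, 0.0398]
ee_rot: [[0.004, 0.038, 0.999], [-0.003, 0.999, -0.038], [-1.0, -0.002, 0.004]]
force: [2.0, -1.5, 0.1]
grip_width: 0.0108
```

```bash
python3 - <<'E'
from h import *
go(([.5526,-.3022,.04],-.044))
E
```

```text
t 20.7 p [ 0.5533 -0.3029  0.0398] zyaw -0.0385 w 0.0108 F [ 2.  -1.5  0.1] q [-0.55  0.21  1.44  0.    1.49 -0.52]
[0.5526, -0.3022, 0.04] d [-0.02  0.06 -0.07] w [0.005 0.004 0.002]
```

Emit:
carry_out --deltas '[{"dx":0,"dy":0,"dz":0,"wx":0,"wy":0,"wz":0,"fingers":180},{"dx":0,"dy":0,"dz":0,"wx":0,"wy":0,"wz":0,"fingers":100},{"dx":-1,"dy":0,"dz":0,"wx":0,"wy":0,"wz":0,"fingers":70},{"dx":-5,"dy":0,"dz":0,"wx":0,"wy":0,"wz":0,"fingers":70},{"dx":-11,"dy":0,"dz":0,"wx":0,"wy":0,"wz":0,"fingers":50}]'

```text
time_s: 21.32
position: [0.5517, -0.3019, 0.1492]
ee_rot: [[0.001, 0.038, 0.999], [-0.0, 0.999, -0.038], [-1.0, -0.0, 0.001]]
force: [-0.1, -0.6, 0.3]
grip_width: 0.0688
```

Emit:
carry_out --deltas '[{"dx":-5,"dy":2,"dz":-3,"wx":0,"wy":0,"wz":0,"fingers":50},{"dx":-5,"dy":7,"dz":-6,"wx":0,"wy":0,"wz":0,"fingers":50},{"dx":-5,"dy":13,"dz":-9,"wx":0,"wy":0,"wz":0,"fingers":50},{"dx":-5,"dy":18,"dz":-12,"wx":0,"wy":0,"wz":0,"fingers":50},{"dx":-5,"dy":20,"dz":-13,"wx":0,"wy":0,"wz":0,"fingers":50}]'

```text
time_s: 21.95
position: [0.4282, -0.0947, 0.2006]
ee_rot: [[0.003, 0.036, 0.999], [-0.0, 0.999, -0.036], [-1.0, -0.0, 0.003]]
force: [0.8, -1.0, -0.7]
grip_width: 0.0684
```

```bash
cat > meas.py <<'E'
from h import *
from scipy.ndimage import map_coordinates
f=np.array([np.cos(.042),-np.sin(.042)]);n=np.array([np.sin(.042),np.cos(.042)]);m=np.array([.6452,-.2062]);d=np.arange(0.0,.125,.0005)
go()
for name in sys.argv[1:]:
    c=cam(name);c=load(name);im=c['img'].astype(float)
    def line(y,z,w,ch):
        b=np.zeros(len(d))
        for off in np.linspace(-w,w,7):
            q=np.array([proj(c,np.r_[m-f*e+n*(y+off),z]) for e in d]);b+=map_coordinates(ch,[q[:,1],q[:,0]],order=1)/7
        return cv2.GaussianBlur(b[None],(0,0),2)[0]
    def cross(g,lo,hi):
        th=(g[lo:hi].max()+g[lo:hi].min())/2
        return [round(float(d[i]),4) for i in range(len(d)-1) if (g[i]-th)*(g[i+1]-th)<0]
    print(name,'bands',cross(line(0,.0605,.003,im[...,1]),80,170))
    r=line(-.1,.062,.01,im[...,2]-im[...,1]);print(' tab red',cross(r,0,250),r.max().round())
E
python3 meas.py top scene wrist
```

```text
t 21.95 p [ 0.4282 -0.0947  0.2006] zyaw -0.0363 w 0.0684 F [ 0.8 -1.  -0.7] q [-0.3  -0.36  1.69  0.    1.8  -0.26]
top bands [0.0075, 0.018, 0.027, 0.038, 0.047, 0.058, 0.067, 0.078, 0.1035]
 tab red [0.082, 0.095] 153.0
scene bands [0.0065, 0.018, 0.0275, 0.0385, 0.048, 0.0595, 0.069, 0.0805, 0.1]
 tab red [0.0825, 0.1115] 175.0
wrist bands [0.0075, 0.018, 0.028, 0.0385, 0.048, 0.059, 0.0685, 0.079]
 tab red [0.0375, 0.0675] 11.0
```

The top camera puts the banded end at about 87.7 mm and the tab's middle at about 88 mm, which agree to within roughly 1 mm. The gripper is clear of everything, so I'm handing in.

```bash
python3 -c "
from workcell import robot
print(robot.finish_job())"
```

```text
the job is handed in; nothing more can be done
None
```

I handed the job in with the rod in the well, let go, and the red cursor level with its banded end. The clock read about 22 s of the 70 s allowed. I drew the rod out of the blue sleeve, laid it flat on the free bench and took it again about 23 mm from its banded end. I then slid it bare end first into the well until it stopped hard.

- **Rod home:** at 38 N it went no further, with about 102 mm in the well and 88 mm outside. The spring pad can't be seen, so "fully home" rests on that stop. Afterwards the bands measured the same within about 1 mm.
- **Cursor:** the top camera put the banded end at about 87.7 mm and the middle of the tab at about 88 mm before the mouth; the limit is 4 mm. Taking the rod's end from where it was gripped and where it stopped gave about the same place. The wrist camera put the rod's end within about 1 mm of that, but it did not have the tab in view at the end.
- **Scene camera check:** it agreed on the bands only roughly (to about 2 mm). Its reading for the tab was blurred and I did not use it.
- **Missed grasp:** my first try at the rod failed because the fingers shut just above it, pressing with about 17 N. I opened, looked again and regripped; the rod had not moved noticeably.
- **Bystanders:** I kept clear of the jar, the beaker and the slide rack and felt no contact with them, but I did not measure their positions again at the end.

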